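# Shift the forge blower to full blast

## Robot

A 6-joint arm with a two-finger parallel gripper is mounted at the origin on the work surface. World frame = base frame: x ahead of the robot, y to its left, z up, the work surface at z = 0. Lengths are in m, angles in rad, forces in N, time in s.
With the tool pointing down it reaches from about 0.35 to 0.975 m from the base axis. Payload 4.9 kg.
Tool frame: the origin (TCP) lies midway between the tips of the shut fingers; the grasp point (between the pads) lies 19 mm behind it; z points along the fingers, y is the line along which they close (so a half turn about z gives the same grasp; the last joint's range is limited). The gripper opens to 85 mm and grips with 20 to 120 N. Pads are 22 mm wide; open, the fingers measure 114 mm over their backs; the gripper's body (76 mm by 85 mm) begins 54 mm behind the grasp point. The pads swing forward as they close: fully open they stand 13 mm farther back than shut.
Start: joints at [-1.315, 0.053, 1.613, -0, 1.476, -0.119], TCP at [0.229, -0.582, 0.231] pointing down, gripper open.
Joint ranges: [-3.01, 3.01], [-1.01, 2.22], [0.06, 2.58], [-1.02, 4.17], [0.09, 2.62], [-3.14, 3.14]. Speed limits (rad/s): [2.57, 2.57, 3.14, 3.14, 3.14, 3.14].

## Interface

Orientations are given as a unit quaternion [w, x, y, z].
In Python, from plant import * gives the robot as it stands.
- The arm moves only by the tool jog_arm, never from a script. Its argument "targets" is a list of rows, each a list of 3 entries, a list of its own where there are three numbers: the shift along the tool's x, y, z in units of 25 mm (1.0 is 25 mm), then the turn, a rotation vector about the tool's x, y, z in units of 8 degrees (1.0 is 8 degrees), then the opening in per cent of the stroke, from 0 (shut) to 100 (fully open). A call has 1 to 8 rows; each row is the pose to reach, as a shift and turn from the pose commanded when the call began, along the tool's axes at that moment; what a row does not reach only later rows make up. A row lasts 1/8 s, in which the tool goes at most 62.5 mm and 10.7 degrees, less where a joint would pass 70% of its speed; a pose out of reach is approached as far as the arm can. A call with a gripper value outside its range is refused whole. The fingers move at their own pace and stop on an object; the grip force is fixed at half the most. Time passes only in rows, so rows that repeat a pose let the fingers close. It gives the time, the measured TCP pose, the force, the opening and the grip force at its end, in the units of the state.
- state(): the state, without advancing time (a new reading comes with each control period).
- grab_frame(name): name is "scene" or "side" or "wrist"; returns (picture, depth): 480x640x3 uint8, red, green, blue; 480x640 float32, m along the optical axis (not along the pixel's ray), 0 where there is no reading.
- camera_params(name): a dict with "fovy" (degrees; the focal length in pixels is half the picture's height over the tangent of half this angle, whatever the lens; pixels are square), "cx", "cy" (the principal point, pixels), "rvec" (rotation vector, rad) and "tvec" (3), from world to camera coordinates, as OpenCV has them; the wrist camera has in their place "hand_eye" (4x4, takes a point from camera to tool coordinates, whose origin is the TCP and whose axes are the flange's). Camera axes: x right, y down, z forward; pixel columns grow to the right and rows downward; lengths in m; the calibration is good to about 2 mm. A picture is of the moment at which its call begins: read the wrist's pose just before it. camera_params takes no time and is no camera call.
- job_done(): hands the job in; it is judged then, once.
The state is a dict: "time": time; "joint_pos": joint angles; "joint_vel": joint speeds; "joint_efforts": joint torques, N m; "tool_pos": TCP position; "tool_rot": TCP orientation; "contact_force": force on the tool from outside, world axes, zero at the start; "ft_torque": the same for the moment, N m; "gripper_width": opening from 0.0 (shut) to 1.0 (fully open); "grasp_force": force on a finger pad.
Only numpy, scipy, OpenCV 4.12 (cv2) and the standard library are available. Lean on these libraries where they do the work, as an engineer would, in place of code of your own. Each camera call takes 0.05 s, during which the arm holds its last target. There are 200 camera calls.

## Task

Set the forge blower to full blast: with the fingertips, push the gearbox's selector lever along its lane to the cross slot, sideways across, and then fully home into the slot that the cross-shaped (plus-shaped) metal plate lies beside. Only push the lever, without pulling it up, and leave it there; do not disturb the tools and vessels standing around the gearbox.

Things in the scene. Friction and masses are not known exactly. Their poses are not given: they have to be found in the camera images.
- gearbox: Grey forge blower gearbox fixed to the bench, 220 mm (its x) x 240 mm (its y), top 100 mm above the bench. Origin: on the bench under the middle of the gate; x points to the motor side (away from the robot at yaw 0), y left, z up. Motor and fan, up to 145 mm high, stand at its x = 130 mm and beyond; it stands on a 430 x 300 mm steel base plate.
- gate: Dark gate plate on top of the gearbox, same origin and axes; upper face 100 mm above the bench. Three parallel lanes along x at y = -38, 0, +38 mm, each 20 mm wide, x = -46 to +46 mm, are joined in the middle by one cross slot along y, 24 mm wide (x = -12 to +12 mm). So each lane has a slot at either end. The tongues between the lanes have round noses.
- lever_grip (a point): Centre of the lever's black cylindrical grip (diameter 28 mm, 50 mm long, along the lever), 150 mm from the pivot; z runs up along the lever. The pivot is a shaft along the gearbox's y, 20 mm above the bench at gearbox x = 0. Below the grip a 12 mm steel stem runs down through the gate. The grip's top is 195 mm above the bench when upright.
- lever_gate (a point): Point on the stem axis 80 mm from the pivot, level with the gate plate's top when the lever is upright.
- lever (a joint): Lean of the lever along its lane (rad): 0 = upright in the cross slot, positive = towards gearbox +x, end stops at -0.40 and +0.40 (fully home in a slot). Friction of about 2.5 N at the grip; it stays where it is left. Starts anywhere in the middle lane.
- shaft (a joint): Sideways position of the lever along the gearbox's y (m): 0 = middle lane, +0.038 and -0.038 = outer lanes, with about 4 mm of play either way. It changes lane only in the cross slot; about 3 N friction, stays where it is left.
- stem (a joint): How far the lever is pulled up along its own axis (m), 0 = down. A 20 N spring keeps it down; it should stay down.
- mark_cross: Plus-shaped aluminium plate, two bars 36 x 10 mm, 3 mm thick, flat on the gate plate; marks the full-blast slot. Lies beside one of the four outer-lane slots, at gearbox x = +-32, y = +-72 mm: level with the slot's end, 34 mm outward of its lane. Origin: centre of underside; axes as gearbox. The other three have a disc, square or single bar of like size and metal.
- hammer: Bystander: forging hammer with a 300 mm wooden handle, lying on the bench. Origin mid-length at the bench.
- chisel: Bystander: dark steel chisel about 175 mm long, 20 mm wide, lying on the bench. Origin mid-length at the bench.
- wirebrush: Bystander: brush 200 mm long with wooden handle, lying on the bench. Origin mid-length at the bench.
- oil: Bystander: grey oil bottle, diameter 60 mm, 150 mm tall, standing. Origin at its underside.
- mug: Bystander: steel mug, diameter 80 mm, 85 mm tall, standing. Origin at its underside.
- swage: Bystander: steel swage block, 60 mm square, 65 mm tall with a stub on top, standing. Origin at its underside.

How it is judged:
By the outcome, as a careful person would: the job done as asked, in the order asked, and still so for the second after the job is handed in, with the robot touching nothing.
It also fails if it takes over 64 s, if anything falls off the work surface, if the arm or the gripper's body presses on something with over 40 N, if the wrist force passes 120 N, or if a joint passes its speed limit or range.

## Working session

There is one attempt and no reset: what is moved stays moved. The work goes in short steps, Python scripts to look and compute and a tool call to move; the robot and the scene stay as the last step left them, time stands still between calls to the robot, and variables do not carry over. Pictures are saved under pics/ and viewed, at most 10 in all, crops included, and the job is handed in when it is done.

Besides the shell and the picture viewer there is one more tool, called after "Call:" by a JSON object that holds its "api" and its "payload". jog_arm: Moves the arm, as the interface text tells. Its arguments: {"type":"object","properties":{"targets":{"type":"array"}},"required":["targets"]}

```bash
mkdir -p pics; cat > h.py <<'E'
from plant import *
import numpy as np, cv2
def cam(n):
    p=camera_params(n); f=240/np.tan(np.radians(p["fovy"])/2)
    K=np.array([[f,0,p["cx"]],[0,f,p["cy"]],[0,0,1]])
    return p,K
def pts(n,d,T=None):
    "world points per pixel from depth"
    p,K=cam(n); v,u=np.mgrid[0:480,0:640]
    c=np.stack([(u-K[0,2])/K[0,0]*d,(v-K[1,2])/K[1,1]*d,d],-1)
    R,_=cv2.Rodrigues(np.array(p["rvec"],float)); t=np.array(p["tvec"],float).ravel()
    return (c-t)@R
E
python3 - <<'E'
from h import *
ims=[]
for n in("scene","side"):
    im,d=grab_frame(n); np.savez(f"pics/{n}0.npz",im=im,d=d); cv2.imwrite(f"pics/{n}0.png",im[:,:,::-1])
    print(n,camera_params(n))
print(state())
E
```

```text
scene {'fovy': 55.35074202324835, 'cx': 317.8481014314162, 'cy': 234.23536269047744, 'rvec': array([ 1.46840133,  2.02952061, -0.89096832]), 'tvec': array([ 0.13084339, -0.27896912,  1.32835368])}
side {'fovy': 51.39890262543099, 'cx': 310.8211325594038, 'cy': 240.5016833214208, 'rvec': array([ 2.34603875, -0.31704835,  0.11066884]), 'tvec': array([-0.53401779,  0.23419981,  0.89064693])}
{'time': 0.1, 'joint_pos': array([-1.31501195e+00,  5.33253482e-02,  1.61412611e+00, -7.59800694e-06,
        1.47599903e+00, -1.18994869e-01]), 'joint_vel': array([-7.37662824e-04, -1.42496915e-03, -4.08336433e-03,  3.99309002e-04,
        1.78386959e-03,  2.77306332e-05]), 'joint_efforts': array([ 4.47113280e-04, -3.94900990e+01, -3.71363389e+01, -1.27282310e-04,
        3.92319736e-03,  3.27748388e-06]), 'tool_pos': array([ 0.22865306, -0.58108086,  0.23018283]), 'tool_rot': array([-9.26487758e-04,  9.82493390e-01,  1.86295129e-01, -6.72563667e-05]), 'contact_force': array([0.34254073, 0.02541092, 0.33405496]), 'ft_torque': array([ 0.00835347, -0.00957784,  0.01214208]), 'grasp_force': 0.0, 'gripper_width': 0.9975907797230892}
```

View pics/scene0.png

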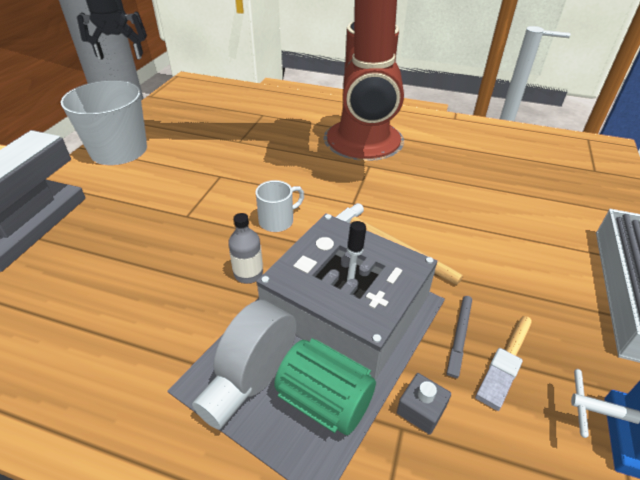

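View pics/side0.png

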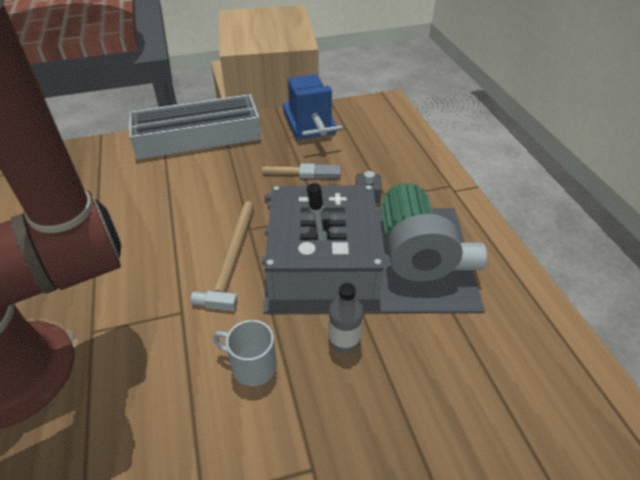

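The scene view shows the plus at (377,299), the disc at (325,243), the square at (305,264), the bar at (394,275) and the grip at (357,236). The side view has the plus at (338,198), the disc at (306,248) and the grip at (315,197). Next I'll measure the gate pose from the four marks, and the lever.

```bash
cat >> h.py <<'E'
def ray(n,uv,z):
    p,K=cam(n); R,_=cv2.Rodrigues(np.array(p["rvec"],float)); t=np.array(p["tvec"],float).ravel()
    c=-R.T@t; r=R.T@np.linalg.inv(K)@np.array([uv[0],uv[1],1.]); return c+r*(z-c[2])/r[2]
E
python3 - <<'E'
from h import *
seeds={"scene":dict(cross=(377,299),disc=(325,243),sq=(305,264),bar=(394,275)),
"side":dict(cross=(338,198),disc=(306,248),sq=(341,248),bar=(308,199))}
ref=dict(cross=(32,72),disc=(-32,-72),sq=(32,-72),bar=(-32,72))
for n in seeds:
    z=np.load(f"pics/{n}0.npz"); im,d=z["im"],z["d"]; P=pts(n,d)
    m=((im.min(2)>165)).astype(np.uint8)
    k,lab,st,ce=cv2.connectedComponentsWithStats(m)
    A=[];B=[]
    for key,s in seeds[n].items():
        i=1+np.argmin(np.linalg.norm(ce[1:]-s,axis=1)); w=ray(n,ce[i],.103)
        print(n,key,ce[i].round(1),st[i,4],w.round(4),"depth",np.median(P[lab==i],0).round(4))
        if np.linalg.norm(ce[i]-s)<6: A.append(np.array(ref[key])/1e3);B.append(w[:2])
    A=np.array(A);B=np.array(B);a=A-A.mean(0);b=B-B.mean(0)
    yaw=np.arctan2((a[:,0]*b[:,1]-a[:,1]*b[:,0]).sum(),(a*b).sum()); c,s=np.cos(yaw),np.sin(yaw);R=np.array([[c,-s],[s,c]])
    o=B.mean(0)-R@A.mean(0); print("yaw",yaw,"org",o,"res",((B-o)@R-A).round(4).tolist())
    # black grip
    g=(im.max(2)<45)&(P[...,2]>.12)&(P[...,2]<.22)&(np.linalg.norm(P[...,:2]-o,axis=2)<.1)&(d>0)
    q=P[g]; ql=np.c_[(q[:,:2]-o)@R,q[:,2]]
    print("grip n",g.sum(),ql.mean(0).round(4),ql.min(0).round(4),ql.max(0).round(4))
    hi=(P[...,2]>.03)&(d>0)
E
```

```text
scene cross [376.7 298.8] 227 [0.6615 0.1798 0.103 ] depth [0.6614 0.1798 0.1025]
scene disc [324.5 243. ] 189 [0.5613 0.0582 0.103 ] depth [0.561  0.0583 0.1027]
scene sq [305.  263.7] 240 [0.6232 0.0413 0.103 ] depth [0.6229 0.0412 0.1028]
scene bar [394.2 274.8] 133 [0.5997 0.1967 0.103 ] depth [0.5991 0.1968 0.1024]
yaw -0.26966718826396135 org [0.61143998 0.11900582] res [[0.0001, -0.0], [-0.0001, 0.0], [0.0, 0.0002], [-0.0, -0.0002]]
grip n 351 [-0.0068  0.0048  0.1755] [-0.0274 -0.0092  0.151 ] [0.0009 0.0152 0.1956]
side cross [337.4 198.4] 68 [0.6606 0.1779 0.103 ] depth [0.6607 0.1782 0.1028]
side disc [306.3 247.8] 144 [0.5609 0.0565 0.103 ] depth [0.5607 0.0564 0.1032]
side sq [339.9 248. ] 162 [0.6223 0.0387 0.103 ] depth [0.6228 0.0391 0.1028]
side bar [302.7 199. ] 21 [0.5896 0.1965 0.103 ] depth [0.5888 0.1967 0.103 ]
yaw -0.24132737190761602 org [0.60835141 0.11740778] res [[0.0042, -0.0008], [0.0004, 0.0015], [0.0004, -0.0011], [-0.0051, 0.0004]]
grip n 271 [-0.0133 -0.0073  0.177 ] [-0.0258 -0.0139  0.1489] [-0.0011  0.0098  0.1957]
```

```bash
cat >> h.py <<'E'
from scipy.spatial.transform import Rotation as Ro
O=np.array([.611,.118,0]); YAW=-.268
G=Ro.from_euler("z",YAW); TOOL=G*Ro.from_euler("x",np.pi)
def loc():
    s=state(); q=s["tool_rot"]; return G.inv().apply(s["tool_pos"]-O), Ro.from_quat(np.r_[q[1:],q[0]]), s
def go(*targets):
    p,R,s=loc(); print("local",(p*1e3).round(1),"t",s["time"],"F",s["contact_force"].round(1))
    for t in targets:
        print(t,(R.inv().apply(G.apply(np.array(t)/1e3-p))/.025).round(2),(np.degrees((R.inv()*TOOL).as_rotvec())/8).round(2))
E
python3 -c "
from h import *
go((-60,0,230),(-60,0,152))"
```

```text
local [-183.6 -775.4  230.2] t 0.1 F [0.3 0.  0.3]
(-60, 0, 230) [ 22.55 -21.86   0.05] [-0.01  0.    4.6 ]
(-60, 0, 152) [ 22.55 -21.86   3.17] [-0.01  0.    4.6 ]
```

Call:
{"api": "jog_arm", "payload": {"targets": [[[1.5,-1.45,0],[0,0,0.6],0],[[3,-2.9,0],[0,0,1.2],0],[[4.5,-4.4,0],[0,0,1.8],0],[[6,-5.8,0],[0,0,2.4],0],[[7.5,-7.3,0],[0,0,3],0],[[9,-8.7,0],[0,0,3.6],0],[[10.5,-10.2,0],[0,0,4.2],0],[[11.5,-11.2,0],[0,0,4.6],0]]}}

```text
time: 1.1
tool_pos: [0.3941, -0.2137, 0.2309]
tool_rot: [-0.0, 0.991, -0.134, -0.0]
contact_force: [1.1, -0.2, -0.5]
gripper_width: -0.001
grasp_force: 0.0
```

```bash
python3 -c "
from h import *
go((-60,0,230),(-60,0,152))"
```

```text
local [-121.3 -377.2  230.9] t 1.1 F [ 1.1 -0.2 -0.5]
(-60, 0, 230) [  2.45 -15.09   0.04] [-0.  0. -0.]
(-60, 0, 152) [  2.45 -15.09   3.16] [-0.  0. -0.]
```

Call:
{"api": "jog_arm", "payload": {"targets": [[[0.4,-2.2,0],[0,0,0],0],[[0.7,-4.4,0],[0,0,0],0],[[1.1,-6.6,0],[0,0,0],0],[[1.4,-8.8,0],[0,0,0],0],[[1.8,-11,0],[0,0,0],0],[[2.1,-13,0],[0,0,0],0],[[2.4,-15,0],[0,0,0],0],[[2.4,-15,0],[0,0,0],0]]}}

```text
time: 2.1
tool_pos: [0.551, 0.1326, 0.2304]
tool_rot: [-0.0, 0.991, -0.131, -0.001]
contact_force: [-0.5, -0.2, -0.5]
gripper_width: -0.002
grasp_force: 0.0
```

```bash
python3 -c "
from h import *
go((-60,0,230),(-60,0,152))
for n in ('wrist','scene'):
  im,d=grab_frame(n); np.savez(f'pics/{n}1.npz',im=im,d=d); cv2.imwrite(f'pics/{n}1.png',im[:,:,::-1] if n=='wrist' else cv2.resize(im[180:350,240:460,::-1],None,fx=3,fy=3))
"
```

```text
local [-61.8  -1.8 230.4] t 2.1 F [-0.5 -0.2 -0.5]
(-60, 0, 230) [ 0.07 -0.07  0.02] [0.   0.01 0.03]
(-60, 0, 152) [ 0.08 -0.07  3.14] [0.   0.01 0.03]
```

View pics/wrist1.png

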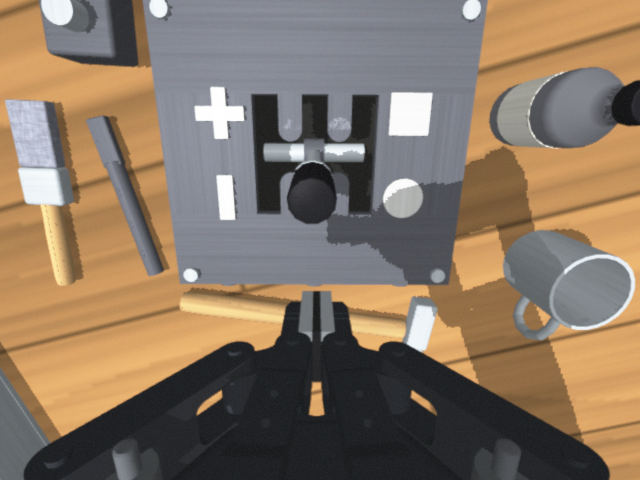

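View pics/scene1.png

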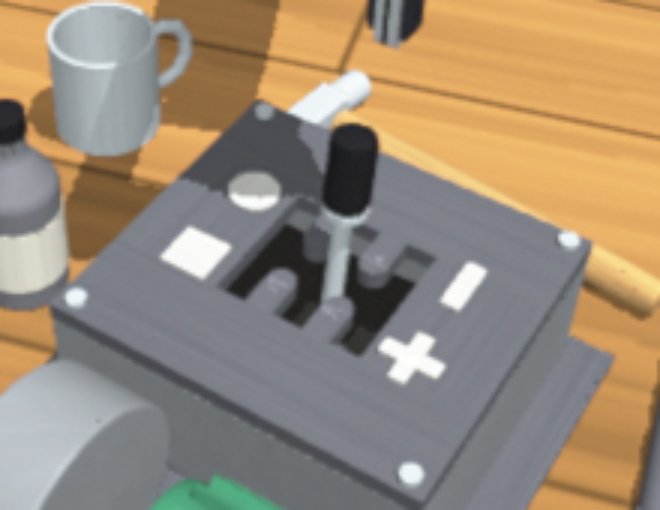

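The wrist view confirms the plus at (218,112) on the motor side of the left lane. The grip at (312,195) leans slightly towards the robot. I'll lower behind the grip and push it to upright.

Call:
{"api": "jog_arm", "payload": {"targets": [[[0.07,-0.07,1],[0,0,0],0],[[0.07,-0.07,2],[0,0,0],0],[[0.07,-0.07,2.6],[0,0,0],0],[[0.5,-0.07,2.6],[0,0,0],0],[[0.8,-0.07,2.6],[0,0,0],0],[[1.1,-0.07,2.6],[0,0,0],0],[[1.4,-0.07,2.6],[0,0,0],0],[[1.4,-0.07,2.6],[0,0,0],0]]}}

```text
time: 3.2
tool_pos: [0.5861, 0.1223, 0.1668]
tool_rot: [-0.0, 0.991, -0.133, 0.001]
contact_force: [0.2, -0.1, 0.2]
gripper_width: 0.0
grasp_force: 0.0
```

```bash
cat >> h.py <<'E'
def look(tag,n="scene"):
    im,d=grab_frame(n); P=pts(n,d); q=(P-O)@G.as_matrix()
    g=(im.max(2)<45)&(q[...,2]>.12)&(q[...,2]<.22)&(np.abs(q[...,0])<.1)&(np.abs(q[...,1])<.06)&(d>0)
    t=q[g]; print(n,g.sum(),"min",np.percentile(t,3,axis=0).round(4),"max",np.percentile(t,97,axis=0).round(4))
    cv2.imwrite(f"pics/{tag}.png",cv2.resize(im[160:350,220:460,::-1],None,fx=3,fy=3))
E
python3 -c "
from h import *
go((-60,0,230),(-25,0,165)); look('a1')"
```

```text
local [-25.2  -2.5 166.8] t 3.2 F [ 0.2 -0.1  0.2]
(-60, 0, 230) [-1.39 -0.1  -2.53] [-0.   -0.01  0.  ]
(-25, 0, 165) [ 0.01 -0.1   0.07] [-0.   -0.01  0.  ]
scene 332 min [-0.0193 -0.0068  0.1534] max [0.0148 0.0154 0.2115]
```

View pics/a1.png

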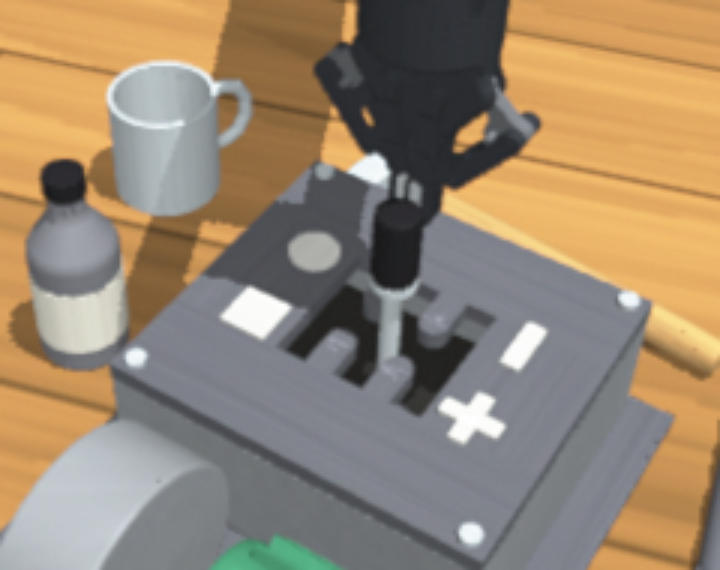

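Lever now stands about upright, at the cross slot (grip at (397,245) in the crop). The gripper's side linkages reach out along tool y, so I'll turn the tool 90° for the sideways push.

Call:
{"api": "jog_arm", "payload": {"targets": [[[-0.7,0,0],[0,0,0],0],[[-1.4,0,0],[0,0,0],0],[[-1.4,0,-1.2],[0,0,0],0],[[-1.4,0,-2.4],[0,0,-1.2],0],[[-0.8,1,-2.4],[0,0,-2.4],0],[[0,1.8,-2.4],[0,0,-3.6],0],[[1,1.8,-2.4],[0,0,-4.8],0],[[1,1.8,-2.4],[0,0,-5.6],0]]}}

```text
time: 4.25
tool_pos: [0.597, 0.0722, 0.2261]
tool_rot: [0.0, 0.967, 0.256, -0.0]
contact_force: [0.4, 0.1, -0.4]
gripper_width: 0.004
grasp_force: 0.0
```

Call:
{"api": "jog_arm", "payload": {"targets": [[[0,0,0],[0,0,-1.2],0],[[0,0,0],[0,0,-2.4],0],[[0,0,0],[0,0,-3.6],0],[[0,0,0],[0,0,-4.8],0],[[0,0,0],[0,0,-5.6],0],[[0,0,0],[0,0,-5.6],0]]}}

```text
time: 5.0
tool_pos: [0.5962, 0.073, 0.2263]
tool_rot: [-0.0, 0.797, 0.603, -0.0]
contact_force: [-0.0, 0.3, 0.3]
gripper_width: -0.001
grasp_force: 0.0
```

```bash
python3 -c "
from h import *
TOOL=TOOL*Ro.from_euler('z',-90,degrees=True)
import h; h.TOOL=TOOL
go((0,-50,230),(0,-50,165),(0,14,165)); look('a2'); look('a2s','side'); print(loc()[2]['joint_pos'])"
```

```text
local [ -2.4 -47.3 226.3] t 5.0 F [-0.   0.3  0.3]
(0, -50, 230) [-0.11  0.09 -0.15] [-0.    0.   -0.05]
(0, -50, 165) [-0.11  0.1   2.45] [-0.    0.   -0.05]
(0, 14, 165) [2.45 0.08 2.45] [-0.    0.   -0.05]
scene 305 min [-0.0008 -0.0053  0.1528] max [0.0146 0.0153 0.1946]
side 171 min [-0.011  -0.0144  0.152 ] max [ 0.0098 -0.0067  0.189 ]
[-2.33864465e-03 -6.03380174e-04  1.67558492e+00  2.66144039e-05
  1.46667823e+00  2.73443713e-01]
```

Call:
{"api": "jog_arm", "payload": {"targets": [[[-0.1,0.1,1.2],[0,0,0],0],[[-0.1,0.1,2.45],[0,0,0],0],[[0.4,0.1,2.45],[0,0,0],0],[[0.9,0.1,2.45],[0,0,0],0],[[1.4,0.1,2.45],[0,0,0],0],[[1.9,0.1,2.45],[0,0,0],0],[[2.4,0.1,2.45],[0,0,0],0],[[2.4,0.1,2.45],[0,0,0],0]]}}

```text
time: 6.1
tool_pos: [0.6167, 0.1311, 0.1657]
tool_rot: [-0.0, 0.797, 0.604, 0.001]
contact_force: [-0.2, -0.5, 0.3]
gripper_width: 0.001
grasp_force: 0.0
```

```bash
python3 -c "
from h import *
go((0,14,165)); look('a3'); look('a3s','side')"
```

```text
local [  2.   14.1 165.7] t 6.1 F [-0.2 -0.5  0.3]
(0, 14, 165) [-0.   -0.08  0.03] [-0.   -0.02 11.21]
scene 324 min [0.0002 0.0199 0.1529] max [0.0148 0.0531 0.2037]
side 160 min [-0.0261 -0.0009  0.183 ] max [0.0281 0.0241 0.2197]
```

View pics/a3.png

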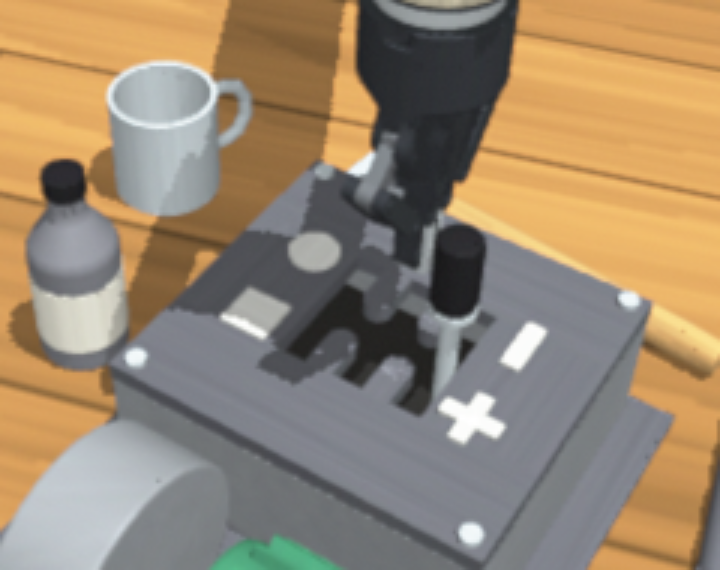

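The lever is in the left lane (grip at (458,270)) after moving about 38 mm sideways. I'll back off, turn the tool back and go behind it.

Call:
{"api": "jog_arm", "payload": {"targets": [[[-0.6,0,0],[0,0,0],0],[[-1.2,0,0],[0,0,0],0],[[-1.2,0,-1.3],[0,0,0],0],[[-1.2,0,-2.6],[0,0,1.2],0],[[-1.2,-0.8,-2.6],[0,0,2.4],0],[[-1.2,-1.7,-2.6],[0,0,3.6],0],[[-1.2,-2.5,-2.6],[0,0,4.8],0],[[-1.2,-2.5,-2.6],[0,0,5.6],0]]}}

```text
time: 7.2
tool_pos: [0.5464, 0.1168, 0.23]
tool_rot: [-0.0, 0.968, 0.252, 0.0]
contact_force: [-0.1, -0.3, -0.3]
gripper_width: 0.001
grasp_force: 0.0
```

Call:
{"api": "jog_arm", "payload": {"targets": [[[0,0,0],[0,0,1.2],0],[[0,0,0],[0,0,2.4],0],[[0,0,0],[0,0,3.6],0],[[0,0,0],[0,0,4.8],0],[[0,0,0],[0,0,5.6],0],[[0,0,0],[0,0,5.6],0]]}}

```text
time: 7.95
tool_pos: [0.5474, 0.1166, 0.23]
tool_rot: [-0.0, 0.991, -0.133, -0.0]
contact_force: [0.0, -1.2, -0.9]
gripper_width: -0.001
grasp_force: 0.0
```

```bash
python3 -c "
from h import *
go((-60,38,230),(-60,38,160),(36,38,160)); look('a4')"
```

```text
local [-61.  -18.2 230. ] t 7.95 F [ 0.  -1.2 -0.9]
(-60, 38, 230) [ 0.04 -2.25 -0.  ] [-0.  0.  0.]
(-60, 38, 160) [ 0.04 -2.25  2.8 ] [-0.  0.  0.]
(36, 38, 160) [ 3.88 -2.25  2.8 ] [-0.  0.  0.]
scene 325 min [-0.0015  0.0318  0.1525] max [0.0149 0.0531 0.195 ]
```

Call:
{"api": "jog_arm", "payload": {"targets": [[[0,-1.1,0],[0,0,0],0],[[0,-2.25,0],[0,0,0],0],[[0,-2.25,1.4],[0,0,0],0],[[0,-2.25,2.8],[0,0,0],0],[[0.7,-2.25,2.8],[0,0,0],0],[[1.4,-2.25,2.8],[0,0,0],0],[[2,-2.25,2.8],[0,0,0],0],[[2.5,-2.25,2.8],[0,0,0],0]]}}

```text
time: 9.0
tool_pos: [0.6246, 0.155, 0.1618]
tool_rot: [-0.0, 0.991, -0.133, 0.001]
contact_force: [-2.5, 1.2, 1.9]
gripper_width: -0.002
grasp_force: 1.5
```

Call:
{"api": "jog_arm", "payload": {"targets": [[[0.3,0,0],[0,0,0],0],[[0.6,0,0],[0,0,0],0],[[0.9,0,0],[0,0,0],0],[[1.1,0,0],[0,0,0],0],[[1.1,0,0],[0,0,0],0]]}}

```text
time: 9.62
tool_pos: [0.6496, 0.1479, 0.1598]
tool_rot: [0.0, 0.991, -0.133, 0.0]
contact_force: [-1.0, 0.3, -0.2]
gripper_width: -0.003
grasp_force: 0.4
```

```bash
python3 -c "
from h import *
go((36,38,160)); look('a5')"
```

```text
local [ 29.3  39.1 159.8] t 9.625 F [-1.   0.3 -0.2]
(36, 38, 160) [ 0.27  0.04 -0.01] [ 0. -0.  0.]
scene 202 min [0.0458 0.032  0.1444] max [0.0743 0.0533 0.1807]
```

View pics/a5.png

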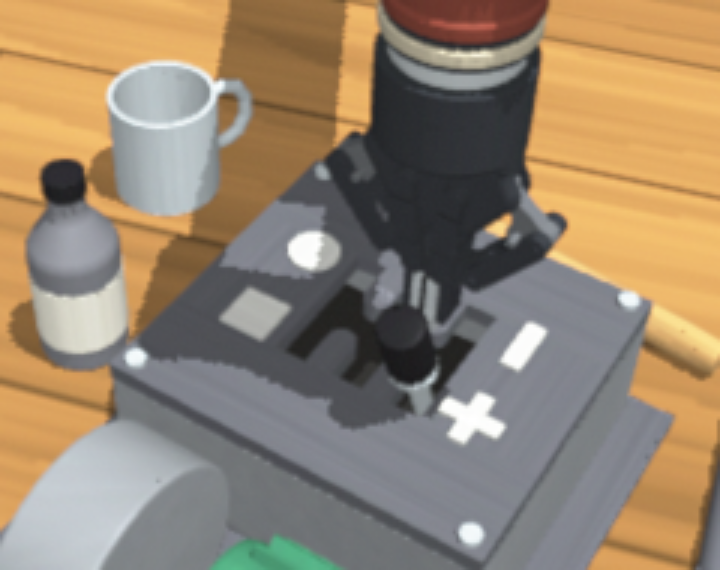

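It leans well into the slot beside the plus. I'll press on gently to the stop.

Call:
{"api": "jog_arm", "payload": {"targets": [[[0.1,0,0],[0,0,0],0],[[0.2,0,0],[0,0,0],0],[[0.2,0,0],[0,0,0],0]]}}

```text
time: 10.05
tool_pos: [0.6543, 0.1467, 0.1602]
tool_rot: [-0.0, 0.991, -0.133, 0.0]
contact_force: [-2.5, 0.5, -1.0]
gripper_width: 0.002
grasp_force: 0.8
```

Call:
{"api": "jog_arm", "payload": {"targets": [[[0.06,0,0],[0,0,0],0],[[0.06,0,0],[0,0,0],0]]}}

```text
time: 10.3
tool_pos: [0.6556, 0.1463, 0.1601]
tool_rot: [-0.0, 0.991, -0.133, -0.0]
contact_force: [-2.4, -0.1, -0.8]
gripper_width: -0.0
grasp_force: 0.9
```

Call:
{"api": "jog_arm", "payload": {"targets": [[[0.06,0,0],[0,0,0],0],[[0.06,0,0],[0,0,0],0]]}}

```text
time: 10.55
tool_pos: [0.6566, 0.146, 0.1598]
tool_rot: [0.0, 0.991, -0.133, -0.001]
contact_force: [-3.7, 1.2, -0.5]
gripper_width: -0.0
grasp_force: 1.7
```

Call:
{"api": "jog_arm", "payload": {"targets": [[[0.06,0,0],[0,0,0],0],[[0.06,0,0],[0,0,0],0]]}}

```text
time: 10.8
tool_pos: [0.6576, 0.1458, 0.1595]
tool_rot: [0.0, 0.991, -0.133, -0.001]
contact_force: [-5.6, 1.8, -1.0]
gripper_width: 0.0
grasp_force: 2.5
```

```bash
python3 -c "
from h import *
go((40,38,160)); look('a6')"
```

```text
local [ 37.6  39.1 159.5] t 10.8 F [-5.6  1.8 -1. ]
(40, 38, 160) [ 0.1   0.05 -0.02] [0.   0.02 0.  ]
scene 202 min [0.0411 0.0284 0.1421] max [0.0814 0.0537 0.1842]
```

Call:
{"api": "jog_arm", "payload": {"targets": [[[0.06,0,0],[0,0,0],0],[[0.12,0,0],[0,0,0],0],[[0.12,0,0],[0,0,0],0]]}}

```text
time: 11.22
tool_pos: [0.6593, 0.1453, 0.1589]
tool_rot: [0.0, 0.991, -0.133, -0.003]
contact_force: [-8.7, 3.0, -0.6]
gripper_width: 0.003
grasp_force: 4.0
```

Call:
{"api": "jog_arm", "payload": {"targets": [[[0.08,0,0],[0,0,0],0],[[0.08,0,0],[0,0,0],0]]}}

```text
time: 11.48
tool_pos: [0.6605, 0.145, 0.1585]
tool_rot: [0.0, 0.991, -0.133, -0.004]
contact_force: [-10.6, 2.5, -1.0]
gripper_width: -0.002
grasp_force: 5.0
```

Force climbs steadily beyond the friction level, so the lever is at its stop. Backing off and up, then checking.

Call:
{"api": "jog_arm", "payload": {"targets": [[[-0.5,0,0],[0,0,0],0],[[-1.2,0,0],[0,0,0],0],[[-2.4,0,0],[0,0,0],0],[[-2.4,0,-1.6],[0,0,0],0],[[-2.4,0,-3.2],[0,0,0],0],[[-4.4,0,-3.6],[0,0,0],0],[[-5,0,-3.6],[0,0,0],0],[[-5,0,-3.6],[0,0,0],0]]}}

```text
time: 12.48
tool_pos: [0.5427, 0.1773, 0.2503]
tool_rot: [-0.0, 0.991, -0.133, 0.001]
contact_force: [-0.3, -0.4, -0.1]
gripper_width: -0.0
grasp_force: 0.0
```

```bash
python3 - <<'E'
from h import *
go((40,38,160)); look('a7')
for n in("scene","side"):
    im,d=grab_frame(n); q=(pts(n,d)-O)@G.as_matrix()
    g=(im.max(2)<60)&(q[...,2]>.12)&(q[...,2]<.2)&(q[...,0]>.02)&(q[...,0]<.1)&(abs(q[...,1]-.038)<.03)
    # points on an upright reference: lean direction from principal axis of silhouette side
    t=q[g]; print(n,g.sum(),t.min(0).round(4),t.max(0).round(4))
    # least-squares lean: distance to axis through pivot equals 14 mm (side points only)
    from scipy.optimize import least_squares
    def r(v):
        a=np.array([np.sin(v[0]),0,np.cos(v[0])]); w=t-np.array([0,v[1],.02]); s=w@a
        rad=np.linalg.norm(w-s[:,None]*a,axis=1)
        return np.where(s<.172,rad-.014,0)
    f=least_squares(r,[.38,.038],loss="soft_l1",f_scale=.002); print(f.x)
E
```

```text
local [-81.6  39.1 250.3] t 12.475 F [-0.3 -0.4 -0.1]
(40, 38, 160) [4.85 0.05 3.62] [-0.   -0.02  0.01]
scene 189 min [0.0551 0.0292 0.1428] max [0.081  0.0534 0.1783]
scene 380 [0.0471 0.0276 0.1387] [0.0821 0.0539 0.1858]
[0.40832307 0.03911688]
side 298 [0.0406 0.0225 0.1353] [0.079  0.0489 0.1875]
[0.40368225 0.03913684]
```

View pics/a7.png

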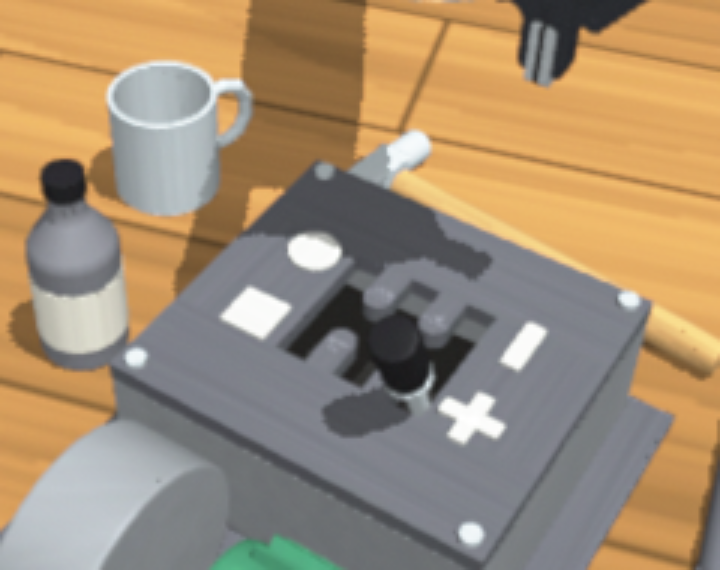

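The picture shows the lever (grip at (402,355)) fully home beside the plus, at a lean of about 0.40 rad and y of about 39 mm. The robot is clear of it.

```bash
python3 -c "
from plant import *
print(job_done())"
```

```text
the job is handed in; nothing more can be done
None
```

The lever is fully home in the slot beside the plus-shaped plate (measured lean about 0.40 rad, sideways about 39 mm). I only pushed it with the shut fingertips, touched none of the tools or vessels that I could see, and handed the job in at about 12.6 s.

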